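Set a depth gauge to the plaster in a bottle pot

TASK

Set the depth gauge to the plaster in this white pot, so that the next pots can be filled to the same level: by its knob, lower the probe into the pot until its tip just rests on the plaster at the bottom, gently, since fresh plaster dents, then swing the cam lever round as far as it goes to clamp the probe fast at that height and let go. The pot stays standing where it is under the probe, and the other things on the table are left alone.

Things in the scene. Friction and masses are not known exactly. Their poses are not given: they have to be found in the camera images.
- gauge: The depth gauge's stand, fixed to the table: a dark steel foot plate 150 (x) x 190 (y) mm, 10 mm thick, on which the pot stands; a steel column 22 mm thick and 160 mm tall at x = 0, y = +95 mm; from it an aluminium arm to a head (50 x 40 mm, top face 135 mm above the table, underside 115 mm) that guides the upright probe rod. Origin: on the table straight below the probe rod; z up. It may stand turned about z.
- probe_knob (a point): Centre of the dark steel round knob on top of the probe rod: 24 mm across, 24 mm tall, free all round and above. The knob, rod (10 mm thick, steel) and round tip are one piece of 0.19 kg that only slides straight up and down in the head, by 88 mm from fully raised. The tip lies 168 mm below this point. A dry drag holds it where it is left: sliding it down takes about 2.5 to 3 N, up about 6.5 N.
- probe_tip (a point): Lowest point of the probe rod, its rounded tip.
- lever_grip (a point): Middle of the black handle of the cam lever, 80 mm from the lever's upright pivot. The handle is a round bar 15 mm thick and 55 mm long pointing away from the pivot, rising slightly outwards, 169 mm above the table here. The pivot stands on the head at x = -19 mm, y = 0 of the gauge, beside the rod. Nothing is in the way of the lever's swing.
- lever (a joint): Swing of the cam lever about its upright pivot, rad, clockwise seen from above. At 0 the handle points from the pivot to 250 degrees (anticlockwise from the gauge's x axis), at v to 250 degrees - v. Loose below 0.7; from 0.75 the cam presses on the rod, ever harder up to the stop at 1.52; it holds fast from 1.3. It stays where left. Push at the handle: 2 N while loose, rising to about 6 N when clamping.
- pot_mid (a point): Centre, half-way up, of the white bottle-bottom pot standing loose on the foot plate under the probe: 72 mm across, 80 mm tall, wall 2.5 mm, open at the top, 0.2 kg. Its lower part is filled with set plaster, a flat white floor whose level differs from pot to pot: somewhere between 18 and 48 mm above the pot's underside, not measured. The pot's underside is 10 mm above the table.
- paint_jar: closed jar of green paint, 58 mm across, 68 mm tall; origin: centre of its underside. Not part of the job.
- tape: roll of masking tape lying flat, 90 mm across, 24 mm tall; origin: centre of its underside. Not part of the job.
- planter: orange planter cup, empty, 90 mm across, 85 mm tall; origin: centre of its underside. Not part of the job.
- water_bottle: clear drinks bottle with a red cap, 66 mm across, 215 mm tall; origin: centre of its underside. Not part of the job.
- paint_tub: white paint tub, 80 mm across, 115 mm tall; origin: centre of its underside. Not part of the job.
- brush: flat paint brush lying down, 200 mm long along its x axis; origin: on its underside. Not part of the job.
- phone: black phone lying flat, 155 x 75 x 9 mm; origin: centre of its underside. Not part of the job.
There are look-alikes about, which are no part of the job. Leave any purple look-alike of the part that bears pot_mid alone.

How it is judged (in metres and radians):
On the way:
1. the probe's tip rests on the plaster in the pot while the lever is still loose (contact force between probe and pot above 0.1 N and value of joint lever below 0.7 rad and horizontal distance between probe_tip and pot_mid below 0.025 m and z of probe_tip in the frame of pot_mid below 0.012 m), for 0.2 s.
At the end, for the whole second after the job is handed in: The probe's tip still rests on the plaster inside the pot (at least 0.1 N of contact), the lever stands at 1.3 rad or more so that the probe is clamped, and the pot stands upright (within 0.05 rad) and at rest within 15 mm of where it was (contact force between probe and pot above 0.1 N and horizontal distance between probe_tip and pot_mid below 0.025 m and z of probe_tip in the frame of pot_mid below 0.012 m and value of joint lever above 1.3 rad and angle between pot_mid's own z axis and vertical below 0.05 rad and distance of pot_mid from where it was at the start of the episode below 0.015 m and linear speed of pot below 0.02 m/s); the robot touches nothing.
It fails at once if the probe is pressed on the plaster with more than 15 N (contact force between probe and pot above 15 N).
It fails at once if the pot is shoved (25 mm) or tipped (0.2 rad) (distance of pot_mid from where it was at the start of the episode above 0.025 m or angle between pot_mid's own z axis and vertical above 0.2 rad).
It fails at once if one of the other things is moved by more than 30 mm (distance of any of paint_jar, tape, planter, water_bottle, paint_tub, brush, phone from where it was at the start of the episode above 0.03 m).
It also fails if it takes over 67 s, if anything falls off the work surface, if the arm or the gripper's body presses on something with over 40 N, if the wrist force passes 120 N, or if a joint passes its speed limit or range.

ROBOT

A 6-joint arm with a two-finger parallel gripper is mounted at the origin on the work surface. World frame = base frame: x ahead of the robot, y to its left, z up, the work surface at z = 0. Lengths are in mm, angles in rad, forces in N, time in s.
With the tool pointing down it reaches from about 350 to 975 mm from the base axis. Payload 7.1 kg.
Tool frame: the origin (TCP) lies midway between the tips of the shut fingers; the grasp point (between the pads) lies 19 mm behind it; y points along the fingers, x is the direction in which the jaws open and shut, and the axes are right-handed (so a half turn about y gives the same grasp; the last joint's range is limited). The gripper opens to 88 mm and grips with 3 to 60 N. Pads are 20 mm wide; open, the fingers measure 115 mm over their backs; the gripper's body (75 mm by 178 mm) begins 61 mm behind the grasp point.
Start: joints at [-1.166, 0.423, 1.63, -0, 1.089, -0.019], TCP at [257.032, -569.684, 222.675] pointing down, gripper open.
Joint ranges: [-3, 3], [-0.9, 2.11], [0.09, 2.58], [-1.31, 4.45], [0.11, 2.69], [-2.54, 2.54]. Speed limits (rad/s): [2.39, 2.39, 3.01, 3.14, 3.14, 3.14].

INTERFACE

Orientations are given as a unit quaternion [x, y, z, w].
In Python, from workcell import r, set_gripper, grab_frame, readout gives the robot as it stands. Calls block until the motion is done:
- r.reach(position, orientation): joint-space move of the TCP to a pose.
- r.servo_line(position, rot=None, v=150): straight line of the TCP; rot=None keeps the orientation; v is the mean speed in mm/s.
- r.movej(angles): joint-space move.
- set_gripper(opening, newtons=None): opening from 0.0 (shut) to 1.0 (fully open); newtons is the grip in N (None keeps the last); returns when the fingers have stopped.
- r.sleep(seconds).
- r.ik(position, orientation): joint angles nearest the present ones, or None.
- grab_frame(name): name is "scene" or "top" or "wrist"; returns a dict with "frame" (400x640x3 uint8, red, green, blue), "mtx" (3x3 intrinsics, pixels), "R" (3x3) and "t" (3): a world point X has camera coordinates R X + t. Camera axes: x right, y down, z forward; pixel columns grow to the right and rows downward; lengths in mm; the calibration is good to about 2 mm. A picture is of the moment at which its call begins. There is no depth.
A pose or a line that the arm cannot do raises r.IKError and nothing moves.
- r.close_job(): hands the job in, once; it reports no verdict.
Readings, each from a call of its own:
- readout.read_time(): time.
- readout.read_joint_positions(): joint angles.
- readout.read_joint_velocities(): joint speeds.
- readout.read_joint_efforts(): joint torques, N m.
- readout.read_ee_pos(): TCP position.
- readout.read_tool_rot(): TCP orientation.
- readout.read_force(): force on the tool from outside, world axes, zero at the start.
- readout.read_torque(): the same for the moment, N m.
- readout.read_width(): opening from 0.0 (shut) to 1.0 (fully open).
Only numpy, scipy, OpenCV 4.12 (cv2) and the standard library are available. Lean on these libraries where they do the work, as an engineer would, in place of code of your own. Each camera call takes 0.05 s, during which the arm holds its last target.

## Working session

There is one attempt and no reset: what is moved stays moved. The work goes in short steps, each a Python script; the robot and the scene stay as the last script left them, time stands still between calls to the robot, and variables do not carry over. Pictures are saved under pics/ and viewed, and the job is handed in when it is done.

```bash
ls; mkdir -p pics
python3 - <<'E'
from workcell import r,set_gripper,grab_frame,readout
import cv2
for n in ["scene","top","wrist"]:
    f=grab_frame(n); cv2.imwrite(f"pics/{n}0.png",f["frame"][:,:,::-1])
    print(n,f["mtx"].tolist(),f["R"].tolist(),f["t"].tolist())
print(readout.read_time(),readout.read_tool_rot(),readout.read_force())
E
```

```text
pics
scene [[421.22486797820255, 0.0, 317.2246490879637], [0.0, 421.22486797820255, 196.95919441281677], [0.0, 0.0, 1.0]] [[0.884722138921325, 0.46600046089373776, -0.010502730563979233], [0.26349661989174633, -0.5185923863799091, -0.8134073199169133], [-0.3844948220823008, 0.7168720298879119, -0.5815997116198434]] [-554.1171300803675, 2.4499027669741866, 1671.5582818304174]
top [[378.9405033405197, 0.0, 318.93671049133536], [0.0, 378.9405033405197, 204.17843913366656], [0.0, 0.0, 1.0]] [[-0.001426532277938495, -0.9999730683597777, 0.007199136114207281], [-0.997950747187464, 0.0009630376289415638, -0.0639795181797067], [0.06397086206736764, -0.007275652112087741, -0.9979252445412439]] [11.823391905091444, 579.9447622244172, 1199.032015922884]
wrist [[353.1798426223792, 0.0, 318.9512202420619], [0.0, 353.1798426223792, 198.40602538089905], [0.0, 0.0, 1.0]] [[0.4114607073124948, -0.9114259083982315, -0.0017028911771022662], [-0.8834251742662138, -0.39927803362137376, 0.2452284921051383], [-0.22418752822271876, -0.09939751187986871, -0.969463814085642]] [-623.8041697657078, -29.23566411202008, 390.8351406368401]
0.15 [-0.59374458  0.3839996  -0.38331087  0.5942091 ] [ 0.41778424 -0.08124811  0.72403884]
```

View pics/scene0.png

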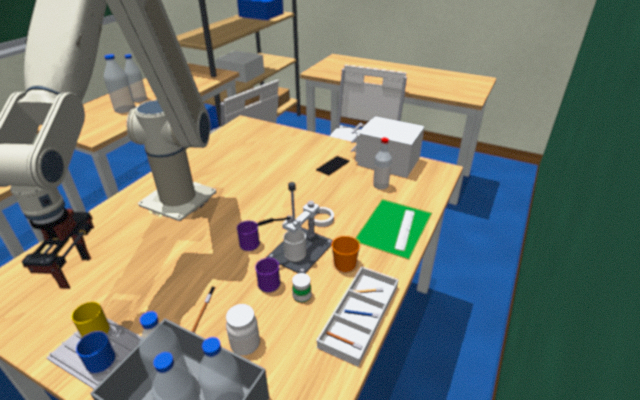

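View pics/top0.png

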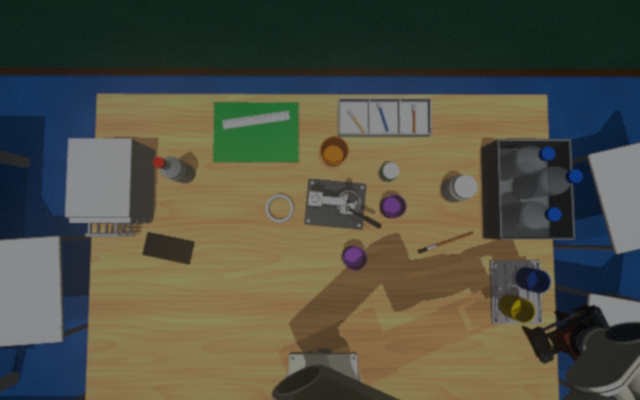

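Run:
```python
from scipy.spatial.transform import Rotation as R
print(R.from_quat([-0.59374458,0.3839996,-0.38331087,0.5942091]).as_matrix().round(3))
```

```text
[[ 0.411 -0.     0.912]
 [-0.912  0.001  0.411]
 [-0.001 -1.     0.   ]]
```

Run:
```python
import cv2
a=cv2.imread("pics/scene0.png")[170:290,220:370]; b=cv2.imread("pics/top0.png")[165:245,290:400]
cv2.imwrite("pics/cs0.png",cv2.resize(a,(750,600),interpolation=cv2.INTER_CUBIC)) #x5
cv2.imwrite("pics/ct0.png",cv2.resize(b,(770,560),interpolation=cv2.INTER_CUBIC)) #x7
```

```text
(no output)
```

View pics/cs0.png

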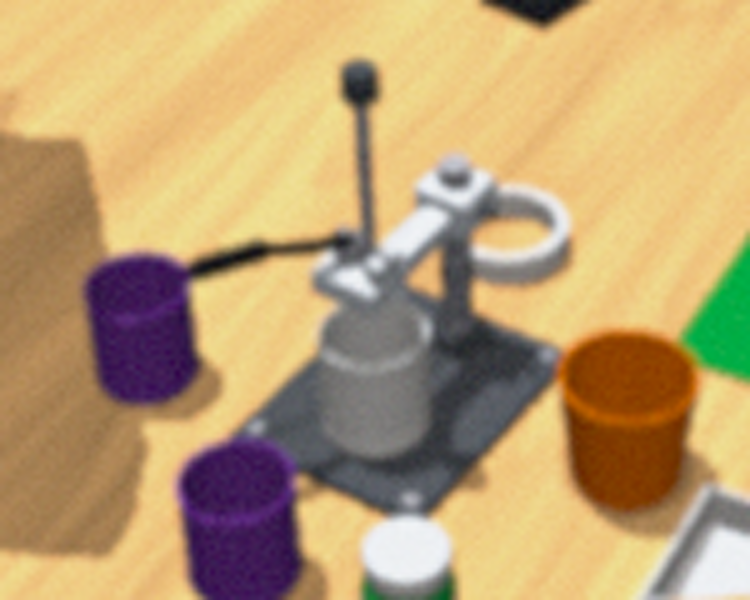

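View pics/ct0.png

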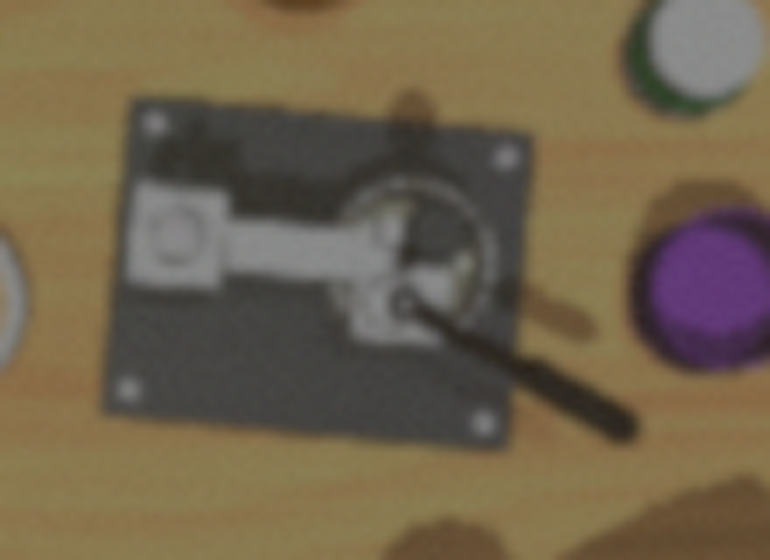

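```bash
cat > h.py <<'E'
import numpy as np
K={'scene':(421.2249,317.2246,196.9592),'top':(378.9405,318.9367,204.1784)}
RT={'scene':(np.array([[0.884722138921325,0.46600046089373776,-0.010502730563979233],[0.26349661989174633,-0.5185923863799091,-0.8134073199169133],[-0.3844948220823008,0.7168720298879119,-0.5815997116198434]]),np.array([-554.1171300803675,2.4499027669741866,1671.5582818304174])),
'top':(np.array([[-0.001426532277938495,-0.9999730683597777,0.007199136114207281],[-0.997950747187464,0.0009630376289415638,-0.0639795181797067],[0.06397086206736764,-0.007275652112087741,-0.9979252445412439]]),np.array([11.823391905091444,579.9447622244172,1199.032015922884]))}
def proj(n,X):
    f,cx,cy=K[n];R,t=RT[n];c=R@np.asarray(X,float)+t
    return np.array([f*c[0]/c[2]+cx,f*c[1]/c[2]+cy])
def ray(n,p):
    f,cx,cy=K[n];R,t=RT[n]
    return -R.T@t, R.T@np.array([(p[0]-cx)/f,(p[1]-cy)/f,1.])
def atz(n,p,z):
    o,d=ray(n,p);return o+d*(z-o[2])/d[2]
E
python3 - <<'E'
from h import *
from scipy.optimize import least_squares
tc=np.array([(137,98),(532,133),(507,447),(105,412)])/7+[290,165]-0.4
P=[atz('top',p,10)[:2] for p in tc]; P=np.array(P);print(P.round(1))
print([np.linalg.norm(P[i]-P[i-1]).round(1) for i in range(4)])
# corners: gauge frame plate y extent? column y=95 inside plate; foot 190 long
c=P.mean(0); v=(P[0]+P[3]-P[1]-P[2])/2; th=np.arctan2(v[1],v[0])-np.pi/2
print('plate centre',c,'theta',th,np.degrees(th))
u=np.array([-np.sin(th),np.cos(th)]);xx=np.array([np.cos(th),np.sin(th)])
col=atz('top',np.array((178,235))/7+[290,165]-.4,160)
print('column top',col, 'minus95->origin',col[:2]-95*u)
# pot rim circle top approx centre (413,263) crop, z=90
pr=atz('top',np.array((413,262))/7+[290,165]-.4,90);print('pot rim',pr)
# pivot top
o=col[:2]-95*u
print('origin rel plate centre', (o-c)@xx,(o-c)@u)
for z in (260,270,280,290): print(z,proj('scene',[*o,z]),(proj('top',[*o,z])-[290,165])*7)
print('scene target',np.array((360,82))/5+[220,170])
for v_ in (0,):
  a=th+np.radians(250); g=o-19*xx+80*np.array([np.cos(a),np.sin(a)]);
  print('grip',g,(proj('top',[*g,169])-[290,165])*7,(proj('scene',[*g,169])-[220,170])*5)
  print('pivot',(proj('top',[*(o-19*xx),150])-[290,165])*7)
  print('column sc',(proj('scene',[*(o+95*u),160])-[220,170])*5)
E
```

```text
[[ 663.8   42.7]
 [ 647.4 -140.7]
 [ 501.9 -127.8]
 [ 518.3   57.4]]
[np.float64(146.3), np.float64(184.1), np.float64(146.0), np.float64(185.9)]
plate centre [582.83979308 -42.10385914] theta -0.08874707322154118 -5.084832739732796
column top [588.00500555  23.24254101 160.        ] minus95->origin [579.58509635 -71.38359243]
pot rim [581.81089035 -78.14792157  90.        ]
origin rel plate centre -0.6468070716875968 -29.452970533853314
260 [291.08537056 190.43686936] [431.25903769 233.1067641 ]
270 [290.92715625 187.64429274] [433.81618186 230.92758421]
280 [290.76745141 184.8254073 ] [436.42664436 228.70296682]
290 [290.60623486 181.9798395 ] [439.09211034 226.43147586]
scene target [292.  186.4]
grip [ 526.74309471 -142.15409545] [587.17526657 382.16301222] [226.98935428 263.43623458]
pivot [402.41068952 300.56113407]
column sc [448.05575924 158.16148615]
```

```bash
cat >> h.py <<'E'
from scipy.spatial.transform import Rotation as Ro
def q(a):
    c,s=np.cos(a),np.sin(a)
    return Ro.from_matrix(np.array([[c,0,-s],[s,0,c],[0,-1,0]])).as_quat()
E
python3 - <<'E'
from workcell import r,set_gripper,grab_frame,readout
from h import *
import cv2
print(r.ik([580,-73,350],q(np.radians(-25))))
r.reach([580,-73,350],q(np.radians(-25)))
set_gripper(0.0,20)
print(readout.read_time(),readout.read_ee_pos(),readout.read_joint_positions(),readout.read_force())
f=grab_frame("wrist"); cv2.imwrite("pics/w1.png",f["frame"][:,:,::-1])
np.savez("w1.npz",**{k:f[k] for k in("mtx","R","t")}); print(-f["R"].T@f["t"])
f=grab_frame("scene"); cv2.imwrite("pics/s1.png",cv2.resize(f["frame"][120:270,200:400,::-1],(800,600),interpolation=cv2.INTER_CUBIC))
E
```

```text
[-1.45561754e-01  2.43293714e-01  1.58687642e+00 -4.44089210e-16
  1.31142252e+00  2.90770559e-01]
3.6583 [580.00015423 -72.99202424 349.99276196] [-1.45530661e-01  2.43301117e-01  1.58688290e+00 -3.42787002e-05
  1.31141481e+00  2.90771476e-01] [-0.20269821  0.16267046  0.15511373]
[609.01505883 -12.00081506 513.01772943]
```

View pics/w1.png

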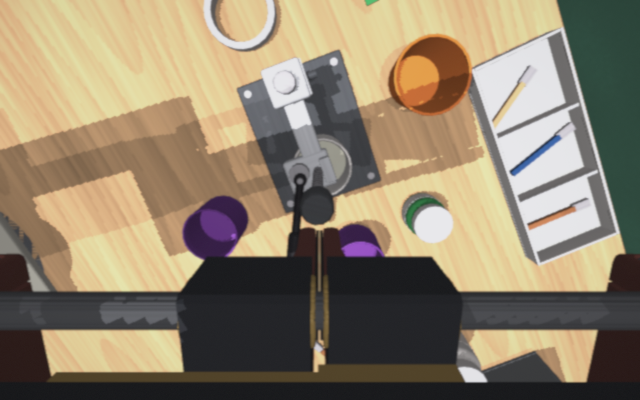

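View pics/s1.png

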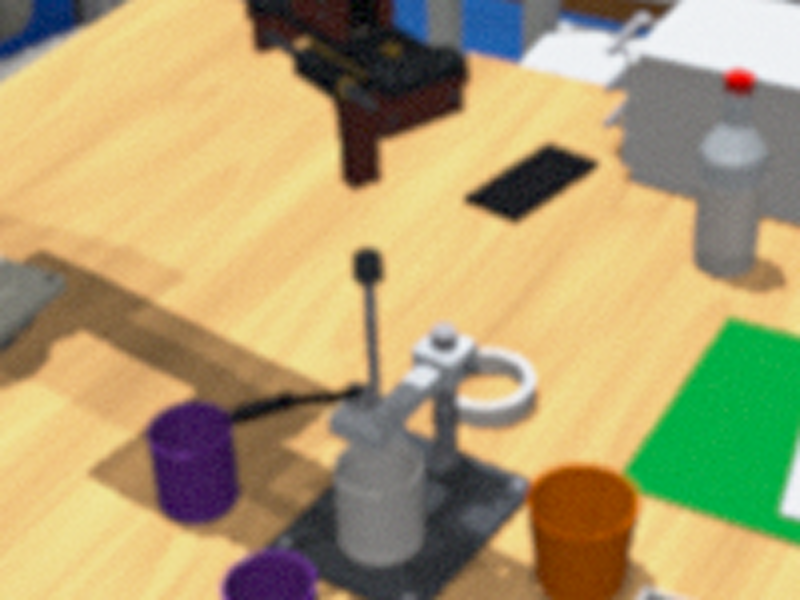

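Run:
```python
from h import *
w=np.load("w1.npz");K['wrist']=(w['mtx'][0,0],w['mtx'][0,2],w['mtx'][1,2]);RT['wrist']=(w['R'],w['t'])
kw=(317,206)
ks=np.array((368,266))/4+[200,120]
o1,d1=ray('wrist',kw);o2,d2=ray('scene',ks)
A=np.stack([d1,-d2],1);s=np.linalg.lstsq(A,o2-o1,rcond=None)[0]
print(o1+s[0]*d1,o2+s[1]*d2)
print('knob@275',atz('wrist',kw,275),'col top',atz('wrist',(285,81),160),'pivot',atz('wrist',(299,181),150),'handle pt',atz('wrist',(294,240),169),'potrim?',atz('wrist',(322,167),90))
```

```text
[579.90984674 -70.94074924 274.60277677] [582.51336444 -69.77738643 273.99734301]
knob@275 [579.95833894 -70.84254939 275.        ] col top [590.55903641  25.26545548 160.        ] pivot [559.11319352 -69.19305665 150.        ] handle pt [ 529.96178473 -120.06483042  169.        ] potrim? [583.55055961 -74.8625871   90.        ]
```

Run:
```python
from workcell import r,set_gripper,grab_frame,readout
from h import *
r.servo_line([580,-71,300],v=80)
r.sleep(0.3)
f0=np.array(readout.read_force());print(f0,[np.array(readout.read_force()).round(2).tolist() for _ in range(3)])
z=290;t0=readout.read_time()
while z>275:
    z-=0.5
    r.servo_line([580,-71,z],v=20)
    f=np.array(readout.read_force())-f0
    print(z,f.round(2),round(readout.read_time()-t0,2),round(readout.read_ee_pos()[2],2))
    if f[2]>6: break
```

```text
[ 0.44834769  0.1903459  -0.97427332] [[0.45, 0.19, -0.97], [0.45, 0.19, -0.97], [0.45, 0.19, -0.97]]
289.5 [-1.12 -0.57  1.08] 0.67 289.42
289.0 [-1.35  0.01  1.37] 0.92 289.08
288.5 [-1.2  -0.56  0.64] 1.17 288.48
288.0 [-0.31 -0.48  0.48] 1.42 287.96
287.5 [-0.49 -0.05  3.14] 1.67 287.61
287.0 [-0.8  -0.61  2.93] 1.92 287.17
286.5 [-0.1  -0.51  3.59] 2.17 286.54
286.0 [-0.6  -0.43  2.99] 2.42 285.98
285.5 [-0.65 -0.37  2.78] 2.67 285.42
285.0 [-0.93 -0.55  3.55] 2.92 284.96
284.5 [-0.59 -1.03  2.47] 3.17 284.47
284.0 [ 0.53 -0.17  3.52] 3.42 283.95
283.5 [-0.7  -0.54  2.54] 3.67 283.46
283.0 [-0.17 -1.15  3.05] 3.92 282.95
282.5 [-0.31 -0.98  2.07] 4.17 282.46
282.0 [0.63 0.09 2.74] 4.42 281.95
281.5 [ 0.92 -0.13  3.11] 4.67 281.49
281.0 [ 0.37 -0.06  2.75] 4.92 280.96
280.5 [-0.2   0.24  2.37] 5.17 280.44
280.0 [ 0.53 -0.21  2.77] 5.42 279.94
279.5 [-0.03  0.08  3.27] 5.67 279.46
279.0 [-0.35  0.23  2.69] 5.92 278.94
278.5 [1.22 0.15 2.35] 6.17 278.45
278.0 [1.01 0.26 2.85] 6.42 277.93
277.5 [ 0.14 -0.83  3.45] 6.67 277.45
277.0 [ 0.85 -0.07  1.99] 6.92 276.92
276.5 [ 1.24 -0.37  3.6 ] 7.17 276.48
276.0 [0.19 0.04 2.13] 7.42 275.96
275.5 [1.04 0.04 3.57] 7.67 275.46
275.0 [ 1.4  -0.29  3.47] 7.92 274.95
```

Run:
```python
from workcell import r,set_gripper,grab_frame,readout
from h import *
import cv2
print(readout.read_time())
r.servo_line([580,-71,292],v=80)
set_gripper(0.5,4)
r.servo_line([580,-71,252],v=80); r.sleep(0.2)
f0=np.array(readout.read_force())
set_gripper(0.0,4)
print(readout.read_width()*88,(np.array(readout.read_force())-f0).round(2),readout.read_time())
np.save('f0.npy',f0)
z=252
for i in range(4):
    z-=1; r.servo_line([580,-71,z],v=20)
    print(z,(np.array(readout.read_force())-f0).round(2),round(readout.read_time(),2),round(readout.read_ee_pos()[2],2),readout.read_width()*88)
f=grab_frame("scene"); cv2.imwrite("pics/s2.png",cv2.resize(f["frame"][120:270,200:400,::-1],(800,600),interpolation=cv2.INTER_CUBIC))
```

```text
12.7583
23.812199717054735 [-3.79  1.72  2.02] 15.25
251 [-4.83  2.6   1.58] 15.5 250.76 23.870290182405647
250 [-4.96  3.67  1.14] 15.75 249.68 23.84669186199558
249 [-5.67  2.86  1.27] 16.0 248.65 24.22192359243416
248 [-5.1   2.66  0.6 ] 16.25 247.65 23.884201172216343
```

View pics/s2.png

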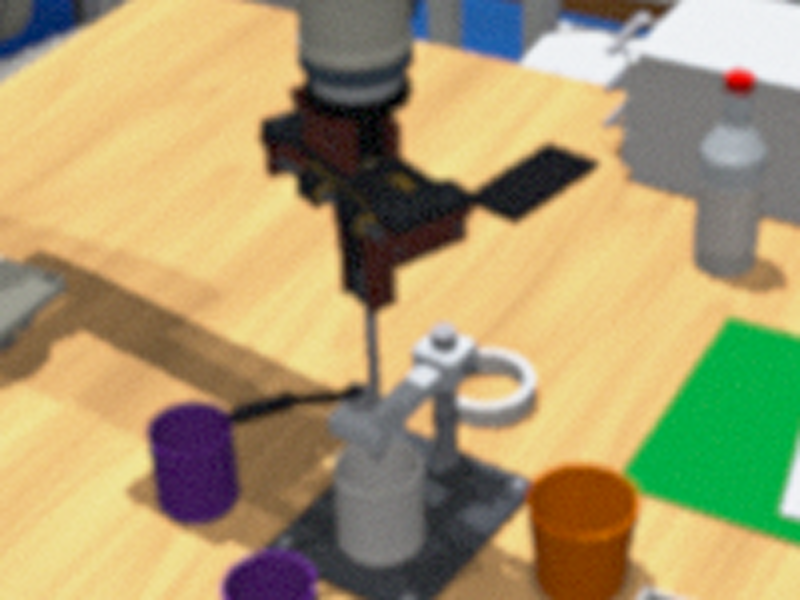

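Run:
```python
from workcell import r,set_gripper,grab_frame,readout
from h import *
f0=np.load('f0.npy')
F=lambda:(np.array(readout.read_force())-f0).round(2)
x,y=579.0,-70.5
r.servo_line([x,y,247.5],v=20); print(F())
set_gripper(0.0,8); print(F(), readout.read_width()*88)
for z in (240,230,220):
    r.servo_line([x,y,z],v=40); print(z,F(),round(readout.read_time(),2),round(readout.read_ee_pos()[2],2))
```

```text
[-1.38  0.75 -0.46]
[-0.57  0.38 -0.28] 24.382035124992598
240 [ 4.5  -1.52 -5.89] 17.1 239.26
230 [ 4.85 -1.96 -8.36] 17.5 229.3
220 [ 4.69 -2.06 -5.53] 17.9 219.33
```

Run:
```python
from workcell import r,set_gripper,grab_frame,readout
from h import *
import cv2
f0=np.load('f0.npy')
F=lambda:(np.array(readout.read_force())-f0).round(2)
r.sleep(0.3);print(F(),readout.read_ee_pos().round(2) if hasattr(readout.read_ee_pos(),'round') else readout.read_ee_pos())
f=grab_frame("scene"); cv2.imwrite("pics/s3.png",cv2.resize(f["frame"][120:270,200:400,::-1],(800,600),interpolation=cv2.INTER_CUBIC))
set_gripper(0.0,5)
z=220
for i in range(4):
    z-=1; r.servo_line([579,-70.5,z],v=8)
    print(z,F(),round(readout.read_time(),2),round(readout.read_ee_pos()[2],2))
```

```text
[ 4.81 -2.55 -5.14] [579.22 -70.63 219.32]
219 [ 3.41 -2.09 -1.89] 18.74 218.92
218 [ 4.01 -2.74  0.06] 19.02 218.22
217 [ 3.78 -2.88  0.76] 19.29 217.18
216 [ 4.1  -2.66  0.9 ] 19.57 216.08
```

View pics/s3.png

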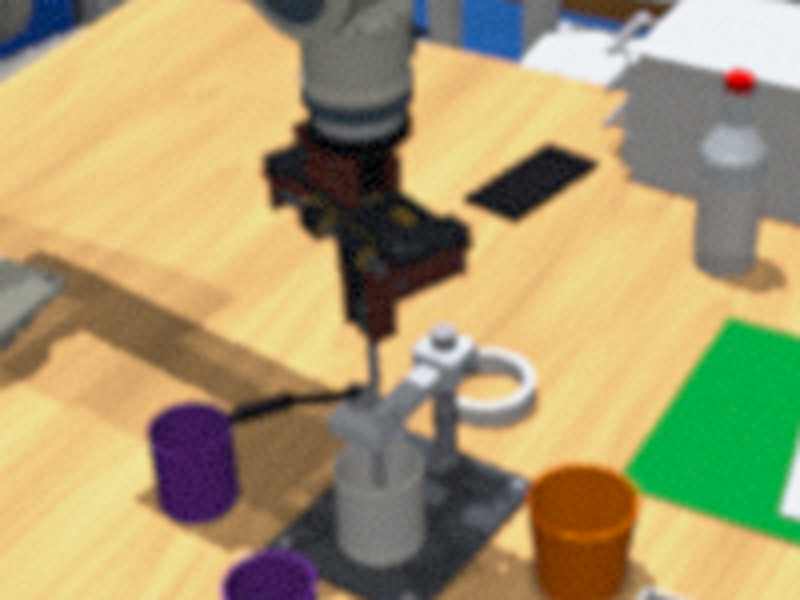

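Run:
```python
from workcell import r,set_gripper,grab_frame,readout
from h import *
f0=np.load('f0.npy')
F=lambda:(np.array(readout.read_force())-f0).round(2)
z=216;n=0;hist=[]
while z>185:
    z-=1; r.servo_line([579,-70.5,z],v=8)
    f=F();hist.append(f[2])
    print(z,f,round(readout.read_time(),2),round(readout.read_ee_pos()[2],2))
    if f[2]>3.5: n+=1
    if n>=2 or f[2]>7: break
```

```text
215 [ 4.61 -3.07  1.4 ] 19.84 214.99
214 [ 4.13 -2.4   1.  ] 20.12 213.96
213 [ 3.74 -3.15  1.19] 20.39 212.94
212 [ 5.06 -3.05  1.26] 20.67 211.92
211 [ 4.13 -3.34  1.15] 20.94 210.91
210 [ 4.63 -3.84 -0.1 ] 21.22 209.89
209 [ 4.28 -3.63  1.19] 21.49 208.9
208 [ 3.62 -3.16  0.19] 21.77 207.94
207 [ 5.63 -2.83  0.42] 22.04 206.91
206 [ 4.3  -3.19  1.15] 22.32 205.94
205 [ 3.74 -3.14  1.04] 22.59 204.93
204 [ 3.36 -4.15  1.37] 22.87 203.93
203 [ 4.15 -2.49  0.41] 23.14 202.93
202 [ 4.03 -2.96  0.18] 23.42 201.94
201 [ 4.5  -3.97  0.41] 23.69 200.93
200 [ 4.95 -3.77  0.84] 23.97 199.91
199 [ 5.03 -3.09  0.83] 24.24 198.93
198 [ 3.25 -2.06  0.49] 24.52 197.91
197 [ 4.34 -3.01  0.19] 24.79 196.95
196 [ 5.02 -3.    1.07] 25.07 195.93
195 [ 4.09 -3.23  0.21] 25.34 194.91
194 [ 3.96 -2.44  0.43] 25.62 193.94
193 [ 4.66 -3.12  1.28] 25.89 192.92
192 [ 4.28 -2.56  0.7 ] 26.17 191.91
191 [ 2.95 -3.34  3.54] 26.44 191.26
190 [ 2.96 -2.78  6.38] 26.72 190.55
```

Run:
```python
from workcell import r,set_gripper,grab_frame,readout
from h import *
import cv2
f0=np.load('f0.npy')
F=lambda:(np.array(readout.read_force())-f0).round(2)
for i in range(3): r.sleep(0.15);print(F(),round(readout.read_ee_pos()[2],2))
set_gripper(0.5,5); r.sleep(0.2)
print('open',F(),readout.read_time())
r.servo_line([579.5,-71,226],v=80)
set_gripper(0.0,20); r.sleep(0.2)
f1=np.array(readout.read_force()); print(f1)
z=217.5
while z>210:
    z-=0.25 if z>215 else 0.2; r.servo_line([579.5,-71,z],v=8)
    f=(np.array(readout.read_force())-f1).round(2)
    print(round(z,2),f[2],round(readout.read_time(),2),round(readout.read_ee_pos()[2],2))
    if f[2]>5: break
```

```text
[ 2.65 -1.63  6.28] 190.53
[ 3.78 -2.1   5.93] 190.54
[ 3.09 -1.67  6.44] 190.56
open [ 0.28  0.41 -0.06] 27.9
[ 0.258736    0.21996128 -0.27425197]
217.25 0.46 30.73 217.27
217.0 -0.07 30.98 217.02
216.75 0.84 31.23 216.75
216.5 -0.16 31.48 216.46
216.25 1.29 31.73 216.23
216.0 -0.63 31.98 215.96
215.75 0.46 32.23 215.73
215.5 0.41 32.48 215.49
215.25 0.48 32.73 215.23
215.0 -0.42 32.98 214.99
214.8 0.13 33.23 214.79
214.6 0.64 33.48 214.58
214.4 -0.76 33.73 214.39
214.2 0.59 33.98 214.17
214.0 0.91 34.23 214.1
213.8 3.28 34.48 214.05
213.6 5.99 34.73 214.07
```

Run:
```python
from workcell import r,set_gripper,grab_frame,readout
from h import *
import cv2
cat='''
th=np.radians(-5.08); piv=np.array([561.1,-69.3])
def fp(phid,off=21,rad=82,z=158):
    p=np.radians(phid);u=np.array([np.cos(p),np.sin(p)]);t=np.array([-u[1],u[0]])
    return [*(piv+rad*u+off*t),z], q(p-np.radians(270)), t
'''
open('h.py','a').write(cat);exec(cat)
for d in (245,215,185,155): print(d,fp(d)[0],r.ik(fp(d)[0],fp(d)[1]))
r.servo_line([579.5,-71,270],v=100)
p,qq,_=fp(245,off=35,z=240)
r.reach(p,qq)
p[2]=158; r.servo_line(p,v=120)
r.sleep(.1)
print(readout.read_force(),readout.read_time())
f=grab_frame("scene"); cv2.imwrite("pics/s4.png",cv2.resize(f["frame"][120:270,200:400,::-1],(800,600),interpolation=cv2.INTER_CUBIC))
f=grab_frame("wrist"); cv2.imwrite("pics/w4.png",f["frame"][:,:,::-1])
```

```text
245 [np.float64(545.4777660650324), np.float64(-152.49222203355998), 158] [-2.93609753e-01  4.22006835e-01  1.80858030e+00 -4.44089210e-16
  9.11005516e-01  1.42722560e-01]
215 [np.float64(505.97463753167466), np.float64(-133.5354607108546), 158] [-2.80776101e-01  3.65246523e-01  1.90261068e+00 -4.44089210e-16
  8.73735455e-01  6.79154987e-01]
185 [np.float64(481.2423053541777), np.float64(-97.36685956523459), 158] [-2.23868111e-01  3.22407675e-01  1.97107884e+00 -4.44089210e-16
  8.48106138e-01  1.25966175e+00]
155 [np.float64(477.90777796644), np.float64(-53.67776606503229), 158] [-1.36596617e-01  3.08943057e-01  1.99211228e+00 -4.44089210e-16
  8.40537313e-01  1.87053202e+00]
[ 0.31827321 -0.62589778 -0.30601596] 36.85
```

View pics/s4.png

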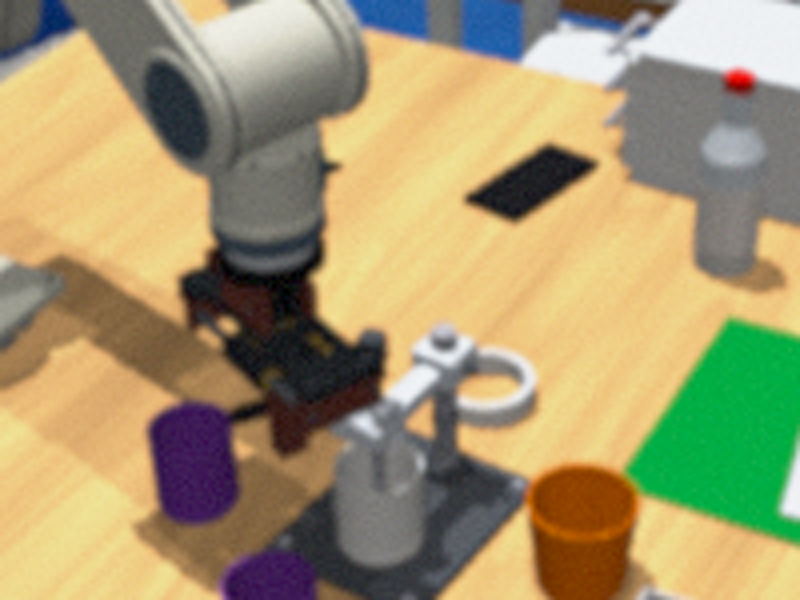

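View pics/w4.png

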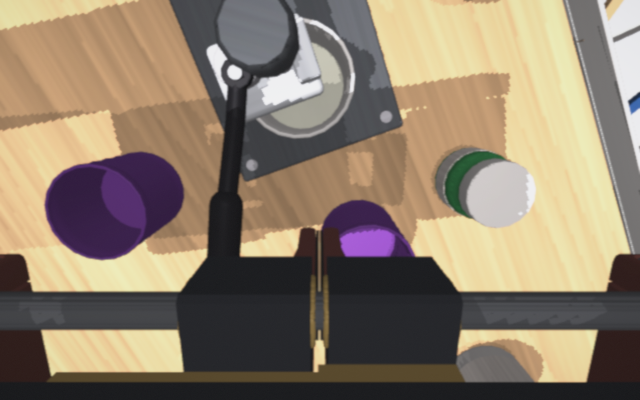

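Run:
```python
from workcell import r,set_gripper,grab_frame,readout
from h import *
import cv2
b=np.array(readout.read_force())
for d in list(range(245,165,-8))+[165,163,161,159,157,155,153,151,149,147,145]:
    p,qq,t=fp(d)
    r.servo_line(p,qq,v=50 if d>166 else 20)
    f=np.array(readout.read_force())-b
    print(d,f.round(1),'tang',round(float(f[:2]@t),1),round(readout.read_time(),1),np.round(readout.read_ee_pos()[:2]-np.array(p[:2]),2))
    if f[:2]@t>13: break
f=grab_frame("scene"); cv2.imwrite("pics/s5.png",cv2.resize(f["frame"][120:270,200:400,::-1],(800,600),interpolation=cv2.INTER_CUBIC))
f=grab_frame("wrist"); cv2.imwrite("pics/w5.png",f["frame"][:,:,::-1])
```

```text
245 [0.3 0.4 0.8] tang 0.1 37.4 [-0.26  0.12]
237 [0.7 0.  0.4] tang 0.6 37.8 [ 0.3 -0.1]
229 [0.5 0.5 0.1] tang -0.0 38.1 [ 0.4  -0.11]
221 [0.8 0.1 0.2] tang 0.5 38.5 [ 0.25 -0.04]
213 [-0.9  0.4 -0.3] tang -0.8 38.9 [ 0.25 -0.02]
205 [-0.4  0.1 -0.6] tang -0.3 39.3 [ 0.23 -0.05]
197 [-0.8  0.4 -0.2] tang -0.6 39.7 [ 0.24 -0.09]
189 [-0.6 -0.4  0.2] tang 0.3 40.1 [ 0.18 -0.11]
181 [-1.1 -0.3 -0.4] tang 0.3 40.5 [ 0.07 -0.18]
173 [-1.   0.1 -0. ] tang 0.0 40.8 [ 0.07 -0.04]
165 [-1.4 -0.7 -0.3] tang 1.0 41.6 [-0.03 -0.06]
163 [-1.7 -1.8 -0.4] tang 2.2 41.9 [-0.06 -0.15]
161 [-2.  -4.1 -0.6] tang 4.5 42.2 [-0.12 -0.21]
159 [-0.3  0.1  0.8] tang -0.0 42.5 [0.45 0.33]
157 [-1.   0.1 -0.4] tang 0.3 42.8 [0.21 0.14]
155 [-1.1  0.5  0.1] tang 0.0 43.1 [0.05 0.01]
153 [-1.6 -4.7 -0.1] tang 4.9 43.4 [-0.2  -0.48]
151 [ -3.2 -10.5  -0.4] tang 10.7 43.7 [-0.61 -1.21]
149 [ -3.6 -14.8   0.2] tang 14.6 44.0 [-1.13 -2.07]
```

View pics/w5.png

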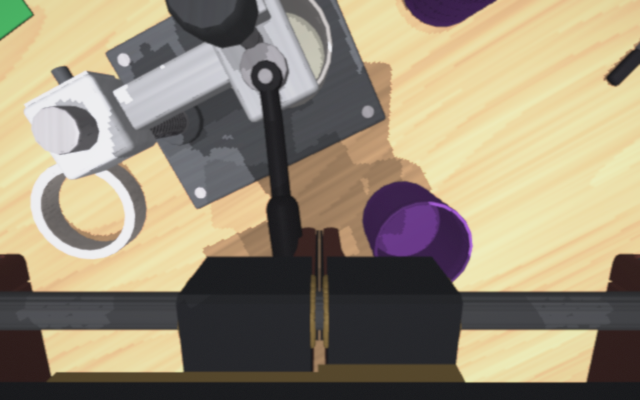

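Run:
```python
from workcell import r,set_gripper,grab_frame,readout
from h import *
import cv2
p,qq,t=fp(149,off=60,z=158); r.servo_line(p,v=100)
p[2]=260; r.servo_line(p,v=150)
r.reach([420,-120,300],qq); r.sleep(0.2)
print(readout.read_time(),readout.read_force())
f=grab_frame("wrist"); cv2.imwrite("pics/w6.png",f["frame"][:,:,::-1]); np.savez("w6.npz",**{k:f[k] for k in("mtx","R","t")})
f=grab_frame("scene"); cv2.imwrite("pics/s6.png",cv2.resize(f["frame"][120:270,200:400,::-1],(800,600),interpolation=cv2.INTER_CUBIC))
f=grab_frame("top"); cv2.imwrite("pics/t6.png",cv2.resize(f["frame"][165:245,290:400,::-1],(770,560),interpolation=cv2.INTER_CUBIC))
```

```text
46.0333 [ 0.54879065 -0.45563912 -0.96895561]
```

View pics/w6.png

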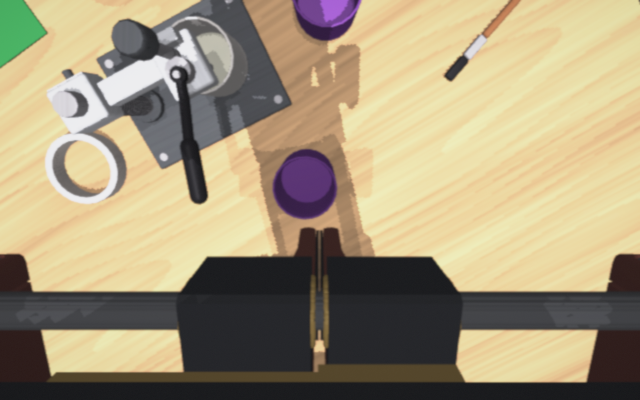

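View pics/s6.png

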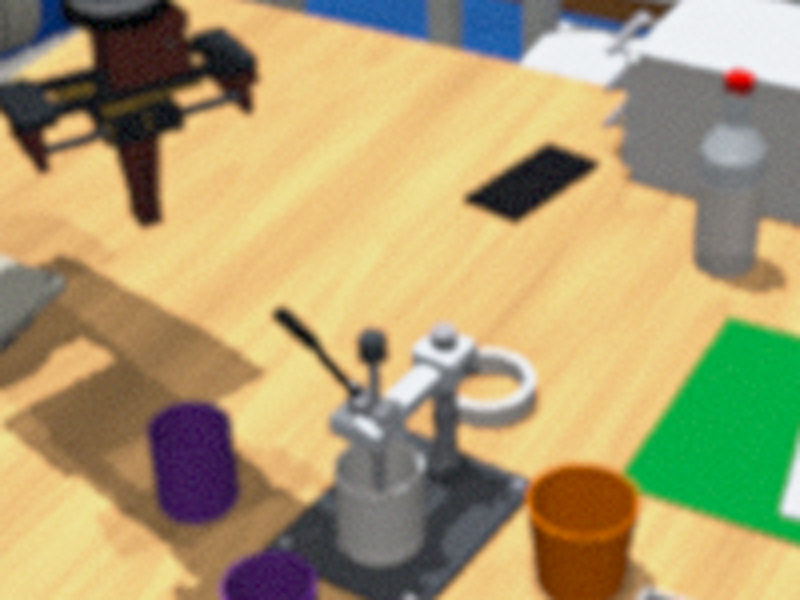

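View pics/t6.png

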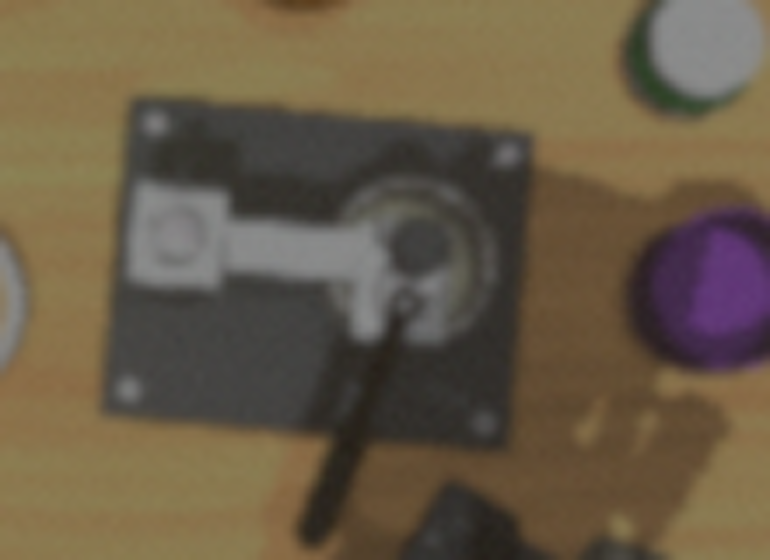

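Run:
```python
from h import *
w=np.load("w6.npz");K['wrist']=(w['mtx'][0,0],w['mtx'][0,2],w['mtx'][1,2]);RT['wrist']=(w['R'],w['t'])
for n,a,b,c in (('wrist',(179,74),(198,197),None),('top',np.array((405,302))/7+[290,165],np.array((313,535))/7+[290,165],None)):
    A=atz(n,a,158)[:2];B=atz(n,b,172)[:2];d=B-A
    ang=np.degrees(np.arctan2(d[1],d[0]))%360; print(n,A,B,np.linalg.norm(d),ang,'v',np.radians(250-5.08-ang))
```

```text
wrist [559.84861421 -69.29986881] [468.31092673 -28.00799072] 100.41995531324275 155.72026622036554 v 1.5568290463570271
top [559.640812   -70.08634495] [465.91891223 -31.63082589] 101.30459734376298 157.6909123780037 v 1.5224347825144662
```

Run:
```python
from workcell import r,set_gripper,grab_frame,readout
from h import *
r.reach([579.5,-71,260],q(np.radians(-25)))
r.servo_line([579.5,-71,217],v=80); r.sleep(0.2)
f1=np.array(readout.read_force())
z=215.2
while z>213.2:
    z-=0.2; r.servo_line([579.5,-71,z],v=8)
    f=np.array(readout.read_force())-f1
    print(round(z,2),f[2].round(2),round(readout.read_time(),2),round(readout.read_ee_pos()[2],2))
    if f[2]>5: break
r.servo_line([579.5,-71,300],v=120); r.sleep(0.3)
print(readout.read_time(),readout.read_force())
```

```text
215.0 -0.59 48.82 214.96
214.8 -0.41 49.07 214.82
214.6 -1.46 49.32 214.6
214.4 -1.99 49.57 214.39
214.2 -1.19 49.82 214.2
214.0 0.05 50.07 214.14
213.8 3.52 50.32 214.11
213.6 5.32 50.57 214.08
51.7333 [0.99261606 0.05697231 0.18839818]
```

Clamping did not change the knob height: contact is at 214.1 mm both before and after. The lever is at its stop and the arm is clear, so I am handing in.

Run:
```python
from workcell import r
r.close_job()
```

```text
the job is handed in; nothing more can be done
```

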